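# Zero the photometer on the blue standard

### The arm

A 6-joint arm with a two-finger parallel gripper is mounted at the origin on the work surface. World frame = base frame: x ahead of the robot, y to its left, z up, the work surface at z = 0. Lengths are in m, angles in rad, forces in N, time in s.
With the tool pointing down it reaches from about 0.425 to 0.95 m from the base axis. Payload 3.5 kg.
Tool frame: the origin (TCP) lies midway between the tips of the shut fingers; the grasp point (between the pads) lies 19 mm behind it; z points along the fingers, y is the line along which they close (so a half turn about z gives the same grasp; the last joint's range is limited). The gripper opens to 85 mm and grips with 20 to 120 N. Pads are 22 mm wide; open, the fingers measure 114 mm over their backs; the gripper's body (76 mm by 85 mm) begins 54 mm behind the grasp point. The pads swing forward as they close: fully open they stand 13 mm farther back than shut.
Start: joints at [0.959, 0.286, 1.577, -0, 1.279, -0.15], TCP at [0.301, 0.604, 0.231] pointing down, gripper open.
Joint ranges: [-2.77, 2.77], [-0.9, 2.22], [0.21, 2.48], [-1.53, 4.67], [0.24, 2.81], [-2.84, 2.84]. Speed limits (rad/s): [2.79, 2.79, 3.14, 3.14, 3.14, 3.14].

### API

Orientations are given as a unit quaternion [x, y, z, w].
In Python, from plant import ctrl, cams, order gives the robot as it stands.
- The arm moves only by the tool move_arm, never from a script. Its argument "plan" is one flat list of numbers, 7 for each row, row after row: the shift along the world's x, y, z in mm, then the turn, a rotation vector about the world's x, y, z in degrees, then the finger opening in mm, from 0 to 85.4. A call has 1 to 12 rows; each row shifts and turns the commanded pose from where the row before left it; what a row does not reach is not made up. A row lasts 1/10 s, in which the tool goes at most 50 mm and 8.59 degrees, less where a joint would pass 70% of its speed; a pose out of reach is approached as far as the arm can. A call is refused whole if a number of a shift passes 50 or a number of a turn 8.59, either way. A call with a gripper value outside its range is refused whole. The fingers move at their own pace and stop on an object; "newtons" is the grip in N (left out, the last holds). Time passes only in rows, so rows that do not move let the fingers close. It gives the time, the measured TCP pose, the force, the opening and the grip force at its end, in the units of the state.
- ctrl.get_state(): the state, without advancing time (a new reading comes with each control period).
- cams.read_camera(name): name is "scene" or "top" or "wrist"; returns a dict with "color" (384x512x3 uint8, red, green, blue), "fov_y" (degrees; the focal length in pixels is half the picture's height over the tangent of half this angle, whatever the lens; pixels are square), "cx", "cy" (the principal point, pixels), "origin" and "orientation" of the camera in the world; the wrist camera has in their place "T_tool_cam" (4x4, takes a point from camera to tool coordinates, whose origin is the TCP and whose axes are the flange's). Camera axes: x right, y up, looking along -z (the intrinsics and any distortion apply to the point x, -y, -z); pixel columns grow to the right and rows downward; lengths in m; the calibration is good to about 2 mm. A picture is of the moment at which its call begins: read the wrist's pose just before it. There is no depth.
- order.sign_off(): hands the job in; it is judged then, once.
The state is a dict: "time": time; "qpos": joint angles; "dq": joint speeds; "joint_efforts": joint torques, N m; "eef_pos": TCP position; "tcp_rot": TCP orientation; "contact_force": force on the tool from outside, world axes, zero at the start; "wrist_torque": the same for the moment, N m; "opening": opening from 0.0 (shut) to 1.0 (fully open); "finger_force": force on a finger pad.
Only numpy, scipy, OpenCV 4.12 (cv2) and the standard library are available. Lean on these libraries where they do the work, as an engineer would, in place of code of your own. Each camera call takes 0.05 s, during which the arm holds its last target. There are 200 camera calls.

### The job

Zero the photometer on the blue glass standard: lift it from the rack, stand it upright on the small grey stand and let go, then take it by its other pair of sides and lower it into the photometer's cell bay until it rests on the bottom, and let go. Then turn the small knob in its sunken round well clockwise until its white pointer points at the green mark, and let go. Do not knock over or push about the other standards, the bottle or the jar.

Things in the scene. Friction and masses are not known exactly. Their poses are not given: they have to be found in the camera images.
- std_blue: the blue standard: an upright dark block, 24 (its x) x 32 (its y) x 60 mm tall, 40 to 85 g, with a blue top and blue glass windows on its broad faces (+-x); origin at the centre of its underside, z up. In the rack its neighbours block the +-y sides, so it can only be taken across x (24 mm); in the bay shields block the +-x sides, so it can only be put in when held across y (32 mm)
- std_red: bystander: the same block with a red top, in the same rack
- std_white: bystander: the same block with a white top, in the same rack
- rack: fixed aluminium rack, 70 (x) x 150 (y) x 30 mm tall, origin at the centre of its underside; three rectangular pockets 18 mm deep in a row along its y, 42 mm apart, floor 12 mm above the table; the standards have the rack's orientation and rise 42 mm above its top; which standard is in which pocket varies
- stand: fixed grey set-down stand with a black rubber top, 80 x 80 x 20 mm tall, origin at the centre of its underside; flat top at 20 mm
- photometer: fixed photometer, dark blue with a light grey top, 180 (x) x 250 (y) mm, flat top panel 84 mm above the table; origin at the centre of its underside. Knob well at its (-15, +65) mm, cell bay at its (0, -65) mm
- bay (a point): centre of the floor of the cell bay, axes as the photometer's. The bay is a rectangular pocket 28 (x) x 36 (y) mm, 20 mm deep below the panel (floor 64 mm above the table); the standard goes in with its x along the photometer's x, either way round. Two upright black light shields, 4 mm thick, 34 mm wide (along y) and 34 mm high above the panel, stand beside it at x = +-19.5 mm; a seated standard rises 40 mm above the panel
- zero_knob (a joint): angle of the zero knob in rad, 0 to 5.2, growing clockwise seen from above; the pointer points at the middle of the green mark at 2.6, and the mark spans about 2.45 to 2.75. It starts between 0.2 and 1.3. Light friction (0.03 N m), no spring: it stays where it is left
- knob_top (a point): on the knob's axis, at the top of its black grip bar; its x axis points along the bar to the white pointer end (turns with the knob), z up. The bar is 40 mm long, 12 mm thick (to be pinched across its y), and 28 mm high above a 3 mm skirt of 38 mm diameter. It stands in the middle of a round well 76 mm wide and 34 mm deep; the bar's top is 3 mm below the panel, so it must be pinched inside the well with the fingers only a little open (about 30 mm)
- mark (a point): middle of the green mark on the panel, 49 mm from the knob's axis towards the photometer's -x
- bottle: bystander: white bottle with blue cap, 42 mm wide, 85 mm tall, origin at its underside
- jar: bystander: amber jar with red cap, 48 mm wide, 55 mm tall, origin at its underside
Not all that is in view belongs to the job. What is shaped like the stand but pink, purple or red is not meant.

How it is judged:
On the way, in this order (a step that is already met when the one before it is completed fails the run):
1. the blue standard stands upright on the stand, released (z of std_blue in the frame of stand between 0.015 and 0.024 m and x of std_blue in the frame of stand between -0.04 and 0.04 m and y of std_blue in the frame of stand between -0.04 and 0.04 m and angle between std_blue's own z axis and vertical below 0.1 rad and contact force between the fingers and std_blue below 0.05 N and linear speed of std_blue below 0.02 m/s), for 0.2 s.
2. the blue standard rests on the floor of the cell bay, released (horizontal distance between std_blue and bay below 0.005 m and z of std_blue in the frame of bay below 0.003 m and angle between std_blue's own z axis and vertical below 0.1 rad and contact force between the fingers and std_blue below 0.05 N), for 0.2 s.
3. the knob's pointer is at the green mark, the standard still in the bay (all of step 2 and value of joint zero_knob between 2.45 and 2.75 rad), for 0.2 s.
At the end, for the whole second after the job is handed in: The blue standard stands in the cell bay, released and at rest, within 5 mm of the bay's centre and 3 mm of its floor, upright within 0.1 rad, and the knob is at rest at 2.6 +- 0.15 rad, its pointer within the green mark (all of step 3 and linear speed of std_blue below 0.02 m/s and velocity of joint zero_knob between -0.05 and 0.05 rad/s); the robot touches nothing.
It fails at once if another standard, the bottle or the jar is moved more than 25 mm or tipped over (distance of any of std_red, std_white, bottle, jar from where it was at the start of the episode above 0.025 m or angle between any of std_red, std_white, bottle, jar's own z axis and vertical above 0.5 rad).
It fails at once if the blue standard is tipped over (angle between std_blue's own z axis and vertical above 1 rad).
It also fails if it takes over 72 s, if anything falls off the work surface, if the arm or the gripper's body presses on something with over 40 N, if the wrist force passes 120 N, or if a joint passes its speed limit or range.

## Working session

There is one attempt and no reset: what is moved stays moved. The work goes in short steps, Python scripts to look and compute and a tool call to move; the robot and the scene stay as the last step left them, time stands still between calls to the robot, and variables do not carry over. Pictures are saved under pics/ and viewed, at most 10 in all, crops included, and the job is handed in when it is done.

Besides the shell and the picture viewer there is one more tool, called as name(argument=value, ...) on one line, values as JSON. move_arm: Moves the arm, as the interface text tells. Its arguments: {"type":"object","properties":{"plan":{"type":"array","items":{"type":"number"}},"newtons":{"type":"number"}},"required":["plan"]}

```bash
ls; mkdir -p pics
cat > h.py <<'E'
import numpy as np, cv2
from scipy.spatial.transform import Rotation as R
from plant import ctrl, cams, order
def snap(name):
    s=ctrl.get_state(); c=cams.read_camera(name)
    if 'T_tool_cam' in c:
        T=np.eye(4); T[:3,:3]=R.from_quat(s['tcp_rot']).as_matrix(); T[:3,3]=s['eef_pos']
        M=T@np.array(c['T_tool_cam']); c['o']=M[:3,3]; c['R']=M[:3,:3]
    else:
        c['o']=np.array(c['origin']); q=np.array(c['orientation'])
        c['R']=R.from_quat(q).as_matrix() if q.size==4 else q.reshape(3,3)
    c['f']=192/np.tan(np.radians(c['fov_y'])/2)
    return c
def ray(c,u,v):
    d=np.array([(u-c['cx'])/c['f'],-(v-c['cy'])/c['f'],-1.]); return c['R']@d
def onz(c,u,v,z):
    d=ray(c,u,v); return c['o']+d*(z-c['o'][2])/d[2]
def proj(c,p):
    q=c['R'].T@(np.array(p)-c['o']); return c['cx']+c['f']*q[0]/-q[2], c['cy']+c['f']*q[1]/q[2]
def save(c,n,k=1): cv2.imwrite('pics/'+n+'.png',cv2.cvtColor(c['color'],cv2.COLOR_RGB2BGR))
E
python3 - <<'E'
from h import *
for n in('scene','top','wrist'):
    c=snap(n);save(c,n+'0');print(n,{k:v for k,v in c.items() if k not in('color',)})
a=[cv2.imread(f'pics/{n}0.png') for n in('scene','top')]
cv2.imwrite('pics/both.png',cv2.resize(np.vstack(a),None,fx=.78,fy=.78))
print(ctrl.get_state())
E
```

```text
pics
scene {'fov_y': 57.52447285357603, 'cx': 258.85387656817517, 'cy': 185.56044645531955, 'origin': array([ 1.10024998, -0.14776204,  0.65322918]), 'orientation': array([0.29106015, 0.24212535, 0.60177658, 0.70322418]), 'o': array([ 1.10024998, -0.14776204,  0.65322918]), 'R': array([[ 0.15848053, -0.7054216 ,  0.69084317],
       [ 0.98731377,  0.10629788, -0.11795035],
       [ 0.00976956,  0.70077181,  0.7133186 ]]), 'f': np.float64(349.79261549615944)}
top {'fov_y': 55.042504879809776, 'cx': 252.92032273807112, 'cy': 188.91665472689564, 'origin': array([ 0.38524862, -0.04933721,  0.94045634]), 'orientation': array([-0.06287886,  0.04830141,  0.71096021, -0.69874803]), 'o': array([ 0.38524862, -0.04933721,  0.94045634]), 'R': array([[-0.01559489,  0.98748981, -0.15690976],
       [-0.99963836, -0.01883634, -0.01919221],
       [-0.02190771,  0.15655372,  0.98742645]]), 'f': np.float64(368.4947833359932)}
wrist {'fov_y': 59.97888927974507, 'cx': 251.76736331107253, 'cy': 191.91806647971643, 'T_tool_cam': array([[-3.84309698e-04,  9.56298438e-01,  2.92392115e-01,
         7.398419
[... 503 characters left out ...]
{'time': 0.15, 'qpos': array([ 9.58983840e-01,  2.86954405e-01,  1.57786393e+00,  2.25940959e-05,
        1.27858360e+00, -1.49998214e-01]), 'dq': array([ 0.00016189, -0.00290423, -0.00408602,  0.00046666, -0.00167042,
        0.00028361]), 'joint_efforts': array([ 8.01009373e-04, -4.06606615e+01, -2.93140984e+01, -1.43632315e-04,
        4.00608566e-03, -1.53045909e-05]), 'eef_pos': array([0.30043005, 0.60388033, 0.23025754]), 'tcp_rot': array([ 2.28863762e-01,  9.73458042e-01, -8.35782838e-04, -3.46350196e-04]), 'contact_force': array([-0.70558201,  0.16162432, -0.12938955]), 'wrist_torque': array([ 0.03991169, -0.02467209,  0.02546214]), 'finger_force': 0.0, 'opening': 0.9978321278954648}
```

View pics/top0.png

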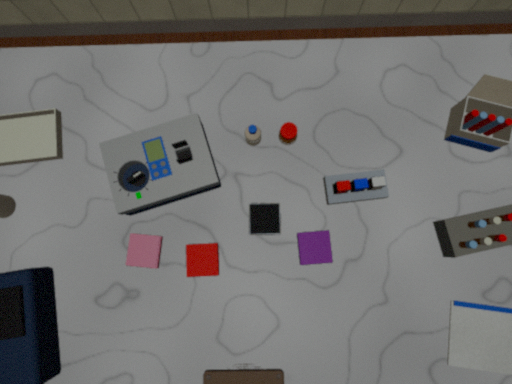

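View pics/scene0.png

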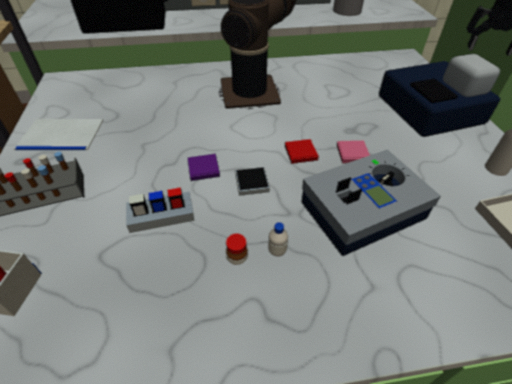

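The top view shows the rack at (356,187) with red (343,187), blue (361,185) and white (378,183). The black-topped stand is at (265,219) and the photometer at about (160,165), with its knob at (134,177), bay at (183,152) and green mark at (138,196).

Could be taken for the blue standard: the blue bottle cap (252,129), the photometer keypad (160,168), the tubes at right (480,225) and (490,120), and the red and white standards. I choose the blue-topped block in the rack's middle pocket at (361,185). Could be taken for the stand: pink (144,251), red (202,260) and purple (315,247). I choose the one with the black top.

```bash
cat > m.py <<'E'
from h import *
def blob(c,lo,hi,near,amin=4,rad=25):
    h=cv2.cvtColor(c['color'],cv2.COLOR_RGB2HSV); m=cv2.inRange(h,np.array(lo),np.array(hi))
    n,l,st,ce=cv2.connectedComponentsWithStats(m)
    k=[i for i in range(1,n) if st[i,4]>=amin and np.hypot(*(ce[i]-near))<rad]
    if not k: return None
    i=max(k,key=lambda i:st[i,4]); pts=np.argwhere(l==i)[:,::-1].astype(np.float32)
    return ce[i],st[i,4],cv2.minAreaRect(pts),pts
E
python3 - <<'E'
from m import *
t=snap('top'); s=snap('scene')
def tri(a,b):
    d1,d2=ray(t,*a),ray(s,*b); A=np.c_[d1,-d2]; x=np.linalg.lstsq(A,s['o']-t['o'],rcond=None)[0]
    p,q=t['o']+d1*x[0],s['o']+d2*x[1]; return (p+q)/2,np.linalg.norm(p-q)
col={'blue':((108,150,60),(125,255,255),(361,185),(157,195)),'red':((0,150,60),(8,255,255),(343,187),(176,193)),
'green':((50,120,60),(75,255,255),(138,196),(375,161))}
for k,(lo,hi,a,b) in col.items():
    A=blob(t,lo,hi,a,rad=10);B=blob(s,lo,hi,b,rad=10)
    print(k,A and A[:3],B and B[:3])
    if A and B: print('  tri',tri(A[0],B[0]))
    if A: print('  plane',onz(t,*A[0],.072 if k!='green' else .084))
# stand: dark top
A=blob(t,(0,0,0),(180,120,60),(265,219),rad=8); print('stand',A[:3],onz(t,*A[0],.02)); B=blob(s,(0,0,0),(180,120,60),(253,178),rad=10); print(B[:3],tri(A[0],B[0]))
b=cv2.boxPoints(A[2]);print([onz(t,*p,.02).round(3) for p in b])
# photometer top panel & rack: grey masks
h=cv2.cvtColor(t['color'],cv2.COLOR_RGB2HSV)
print('pix panel',h[125,180],h[195,160],'rack',h[199,345],'table',h[300,150],h[220,200],h[110,200])
im=cv2.cvtColor(t['color'],cv2.COLOR_RGB2BGR)
o=np.hstack([cv2.resize(im[105:225,90:230],None,fx=3,fy=3,interpolation=2),cv2.resize(im[150:222,316:396],None,fx=5,fy=5,interpolation=2)[:360]])
print(o.shape);cv2.imwrite('pics/crop.png',o[:,:800])
E
```

```text
blue (array([360.78472222, 183.66666667]), np.int32(144), ((360.941162109375, 183.26470947265625), (10.6715669631958, 14.309601783752441), 75.96376037597656)) (array([155.43564356, 195.43564356]), np.int32(101), ((155.2884521484375, 195.4423065185547), (7.2562971115112305, 13.728129386901855), 78.69007110595703))
  tri (array([ 0.53130638, -0.2887631 ,  0.07007925]), np.float64(0.0015437810009757136))
  plane [ 0.53099471 -0.28903335  0.072     ]
red (array([343.17647059, 185.72794118]), np.int32(136), ((343.4117431640625, 185.6470947265625), (10.6715669631958, 14.067066192626953), 75.96376037597656)) (array([174.08333333, 192.10416667]), np.int32(96), ((174.0135040283203, 192.08106994628906), (7.39795446395874, 12.823122024536133), 80.53767395019531))
  tri (array([ 0.52715467, -0.24699853,  0.07008504]), np.float64(0.0011290630722426817))
  plane [ 0.52683402 -0.24714062  0.072     ]
green (array([138.06666667, 194.93333333]), np.int32(30), ((138.0, 195.0), (6.0, 4.0), 90.0)) (array([375.04347826, 161.60869565]), np.int32(23), ((375.0000305175781, 161.50003051757812), (6.3639602661
[... 155 characters left out ...]
084     ]
stand (array([264.35239362, 218.16888298]), np.int32(752), ((264.3338317871094, 218.1794891357422), (28.671110153198242, 28.8632755279541), 87.79740142822266)) [ 0.45703906 -0.05883584  0.02      ]
(array([251.43939394, 178.26515152]), np.int32(528), ((251.87696838378906, 178.01539611816406), (19.349416732788086, 28.52798843383789), 82.87498474121094)) (array([ 0.45716998, -0.05829622,  0.01929939]), np.float64(0.0011042833986318829))
[array([ 0.492, -0.022,  0.02 ]), array([ 0.494, -0.094,  0.02 ]), array([ 0.422, -0.095,  0.02 ]), array([ 0.421, -0.024,  0.02 ])]
pix panel [ 47  14 124] [ 60   6 125] rack [ 99  22 117] table [ 75   4 132] [ 90   2 127] [ 60   2 134]
(360, 820, 3)
```

View pics/crop.png

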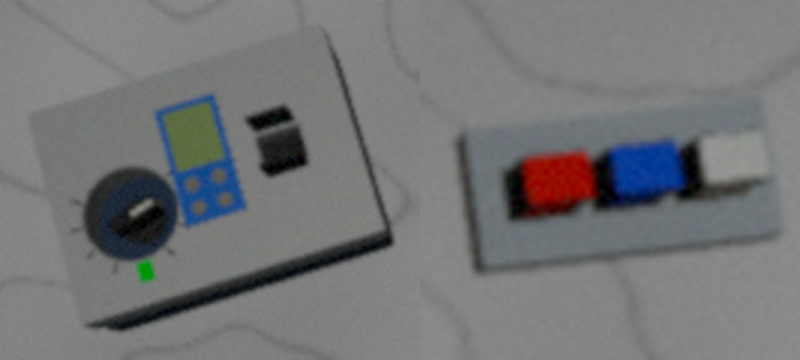

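Crop: the blue block sits in the middle pocket between red and white. The photometer crop shows the knob well at crop (131,213), the bay with shields at (277,140), and the green mark at (146,271). I'm moving over the photometer for a near look on the way.

move_arm(plan=[29,-41,4,0,0,-5.8,85,29,-41,4,0,0,-5.8,85,29,-41,4,0,0,-5.8,85,29,-41,4,0,0,-5.8,85,29,-41,4,0,0,-5.8,85,29,-41,4,0,0,-5.8,85,29,-41,4,0,0,-5.8,50,29,-41,4,0,0,-5.8,50,29,-41,4,0,0,-5.8,50,29,-41,4,0,0,-5.8,50,0,0,0,0,0,0,50])

```text
time: 1.35
eef_pos: [0.5917, 0.1923, 0.2716]
tcp_rot: [0.675, 0.738, 0.0, 0.001]
contact_force: [-0.3, 0.9, 0.9]
opening: 0.591
finger_force: 0.0
```

Run:
```python
from m import *
c=snap('wrist');save(c,'w1');np.save('w1.npy',c,allow_pickle=True);s=ctrl.get_state();print(s['time'],s['eef_pos'],R.from_quat(s['tcp_rot']).as_matrix()[:,1],s['qpos'])
A=blob(c,(50,120,60),(75,255,255),(256,190),rad=400);print(A[:3],onz(c,*A[0],.084))
```

```text
1.4 [0.5900058  0.1947176  0.27107053] [9.95755035e-01 9.20427371e-02 2.11498651e-04] [ 1.55665693e-01  1.41556559e-01  1.67360408e+00 -4.13932728e-05
  1.32622264e+00  6.35025154e-02]
(array([171.83068783, 111.4021164 ]), np.int32(189), ((171.80589294433594, 111.37645721435547), (12.14810562133789, 15.727459907531738), 77.47119140625)) [0.51147512 0.24096856 0.084     ]
```

View pics/w1.png

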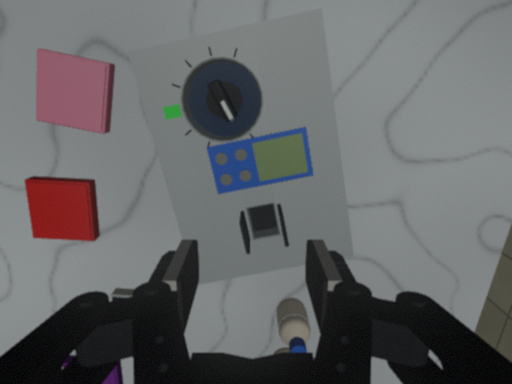

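The wrist view shows the panel with the well at (222,98) r≈41, the mark at (172,111), the bay opening at (263,219) between shields at (245,230) and (283,224), and the pointer aiming to the lower right. Now fitting these.

Run:
```python
from m import *
c=np.load('w1.npy',allow_pickle=True).item()
hsv=cv2.cvtColor(c['color'],cv2.COLOR_RGB2HSV); g=hsv[:,:,2]
print('v',g[98,190],g[140,170],g[70,150],g[60,120],hsv[98,190],hsv[200,200])
# well
m=((g<95)).astype(np.uint8); m[:,:175]=0;m[:,268:]=0;m[145:]=0;m[:50]=0
cs,_=cv2.findContours(m,0,1); k=max(cs,key=cv2.contourArea); hull=cv2.convexHull(k)
(u,v),(a,b),an=cv2.fitEllipse(hull); well=onz(c,u,v,.084); print('well px',u,v,a,b,well, 'dia',a/c['f']*(c['o'][2]-.084))
mk=onz(c,171.83,111.4,.084); d=well-mk; print('mark-well',np.linalg.norm(d)*1e3,'yaw px axis',np.degrees(np.arctan2(d[1],d[0])))
# screen/keypad blue: rectangle orientation
A=blob(c,(105,130,80),(120,255,255),(260,160),rad=60); print('screen',A[2])
bx=cv2.boxPoints(A[2]); P=[onz(c,*p,.084) for p in bx]; print(np.round(P,4)[:,:2]); 
for i in range(4):
    e=P[(i+1)%4]-P[i]; print(np.linalg.norm(e)*1e3,np.degrees(np.arctan2(e[1],e[0])))
# panel edges: LSD lines
l=cv2.createLineSegmentDetector().detect(g)[0][:,0]
for x in l:
    if np.hypot(x[2]-x[0],x[3]-x[1])>14 and 120<x[0]<370 and x[1]<290:
        p,q=onz(c,x[0],x[1],.084),onz(c,x[2],x[3],.084); e=q-p
        print(x.round(1),p[:2].round(4),q[:2].round(4),round(np.degrees(np.arctan2(e[1],e[0])),1))
```

```text
v 60 118 124 125 [107  81  60] [ 90  11 118]
well px 221.50930786132812 99.03012084960938 79.91790008544922 83.77139282226562 [0.5585608  0.25669524 0.084     ] dia 0.07933148095466452
mark-well 49.64267101156542 yaw px axis 18.4670061931294
screen ((260.576904296875, 160.38461303710938), (47.656219482421875, 99.82310485839844), 78.69007110595703)
[[0.5469 0.2096]
 [0.6416 0.2373]
 [0.6574 0.1914]
 [0.559  0.1617]]
98.58215842081427 16.31167466087672
48.59531009980879 -70.92843549830789
102.81220141995126 -163.21880674030115
49.41747315804034 104.12365788957482
[219.  101.4 229.8 121.6] [0.5563 0.2543] [0.5679 0.2362] -57.3
[233.9 118.4 223.5  98.6] [0.5717 0.2397] [0.5605 0.2573] 122.5
[198.3 279.8 183.5 333.2] [0.5445 0.058 ] [ 0.53   -0.0162] -101.1
[340.  252.7 356.3 282.1] [0.6985 0.1055] [0.7231 0.0705] -54.9
[359.9 281.5 372.2 291.8] [0.727  0.0716] [0.7435 0.0596] -36.0
[147.1 281.3 166.2 249. ] [0.487 0.051] [0.508  0.0933] 63.5
[304.7 281.9 306.1 240.6] [0.6647 0.0656] [0.6593 0.1166] 96.0
[244.1 211.9 250.7 251.9] [0.5894 0.1439] [0.6005 0.0979] -76.5
[197.2 240.6 198.5 27
[... 1581 characters left out ...]
6  79.1 237.1  84.7] [0.5529 0.2743] [0.5725 0.2711] -9.5
[312.2 241.7 326.6 277.7] [0.6662 0.1159] [0.6886 0.0731] -62.3
[177.  276.2 191.  241.5] [0.5206 0.0605] [0.5347 0.1047] 72.3
[242.9  98.5 236.1 116.6] [0.5789 0.259 ] [0.5737 0.2415] -106.5
[226.2 120.7 208.  110.9] [0.5644 0.2368] [0.5462 0.2446] 156.8
[221.9 279.6 200.5 283.7] [0.5711 0.0605] [0.5472 0.0531] -163.0
[347.1 209.3 353.2 254.4] [0.6976 0.1563] [0.7134 0.1047] -73.0
[302.  264.8 233.  277.5] [0.6588 0.0869] [0.5834 0.0642] -163.2
[274.4 227.  255.6 230.5] [0.6232 0.1296] [0.6035 0.1238] -163.6
[181.2 236.7 175.6 218.1] [0.5239 0.1095] [0.5174 0.1305] 107.3
[343.5 181.8 346.5 200.7] [0.6887 0.1858] [0.6953 0.1658] -71.7
```

Photometer: yaw ≈ 16.7°, bay centre (0.6103, 0.1355), knob (0.5585, 0.2556). The bay measures 27.4 x 36.5 mm and the mark lies 49.6 mm from the knob, both as described. Now to the rack.

move_arm(plan=[-5,-44,-6,0,0,0,50,-5,-44,-6,0,0,0,50,-5,-44,-6,0,0,0,50,-5,-44,-6,0,0,0,50,-5,-44,-6,0,0,0,50,-5,-44,-6,0,0,0,50,-5,-44,-6,0,0,0,50,-5,-44,-6,0,0,0,50,-5,-44,-6,0,0,0,50,-5,-44,-6,0,0,0,50,-5,-44,-6,0,0,0.4,50,0,0,0,0,0,0,50])

```text
time: 2.6
eef_pos: [0.5325, -0.2895, 0.2037]
tcp_rot: [0.671, 0.742, -0.001, -0.001]
contact_force: [-0.3, 0.6, 0.4]
opening: 0.583
finger_force: 0.0
```

```bash
cat > blue.py <<'E'
from m import *
import sys
zt=float(sys.argv[1]); c=snap('wrist'); save(c,sys.argv[2]); s=ctrl.get_state(); ty=R.from_quat(s['tcp_rot']).as_matrix()[:,1]
print(s['time'],s['eef_pos'].round(4),'toolyaw',np.degrees(np.arctan2(ty[1],ty[0])).round(2),s['opening'])
for n,lo,hi in(('blue',(108,150,50),(125,255,255)),('red',(0,150,50),(8,255,255))):
    A=blob(c,lo,hi,(256,230),rad=150,amin=100)
    if A is None: continue
    p=onz(c,*A[0],zt); bx=[onz(c,*q,zt) for q in cv2.boxPoints(A[2])]
    print(n,A[0].round(1),p[:2].round(4)); 
    for i in range(2):
        e=bx[i+1]-bx[i]; print('  side mm',(np.linalg.norm(e)*1e3).round(1),'dir',np.degrees(np.arctan2(e[1],e[0])).round(1))
E
python3 blue.py .072 w2
```

```text
2.65 [ 0.533  -0.2872  0.204 ] toolyaw 5.84 0.5868620796831608
blue [250.6 180.2] [ 0.5323 -0.2875]
  side mm 21.0 dir 5.8
  side mm 30.9 dir -83.7
red [250.4 129.7] [ 0.5279 -0.2451]
  side mm 21.7 dir 5.8
  side mm 29.1 dir -83.6
```

View pics/w2.png

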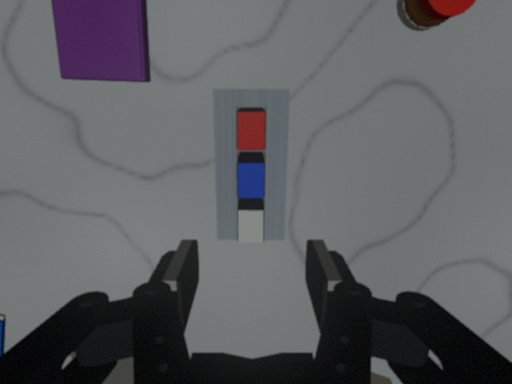

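The wrist view shows blue at (251,180) between red (251,130) and white (251,225), aligned with the fingers (yaw 5.8°). Descending and gripping.

move_arm(plan=[-1,0,-35,0,0,0,50,0,0,-35,0,0,0,50,0,0,-35,0,0,0,50,0,0,-30,0,0,0,50,0,0,-15,0,0,0,50,0,0,-12,0,0,0,50,0,0,0,0,0,0,50,0,0,0,0,0,0,18,0,0,0,0,0,0,18,0,0,0,0,0,0,18,0,0,0,0,0,0,18], newtons=35)

```text
time: 3.75
eef_pos: [0.5334, -0.2874, 0.0448]
tcp_rot: [0.67, 0.743, 0.0, 0.001]
contact_force: [-1.2, 0.5, 5.1]
opening: 0.275
finger_force: 37.8
```

move_arm(plan=[0,0,8,0,0,0,18,0,0,14,0,0,0,18,0,0,25,0,0,0,18,0,0,30,0,0,0,18,0,0,30,0,0,0,18,0,0,0,0,0,0,18,0,0,0,0,0,0,18])

```text
time: 4.45
eef_pos: [0.533, -0.2869, 0.1515]
tcp_rot: [0.67, 0.743, 0.0, 0.001]
contact_force: [-0.0, 1.1, -0.8]
opening: 0.277
finger_force: 37.5
```

```bash
python3 blue.py .18 w3
```

```text
4.5 [ 0.5322 -0.2863  0.1498] toolyaw 5.94 0.2778284448439318
blue [252.3 287.3] [ 0.5341 -0.2856]
  side mm 22.9 dir 7.3
  side mm 30.6 dir -81.4
red [248.9 142.3] [ 0.5271 -0.2289]
  side mm 11.1 dir 5.9
  side mm 15.5 dir -83.4
```

View pics/w3.png

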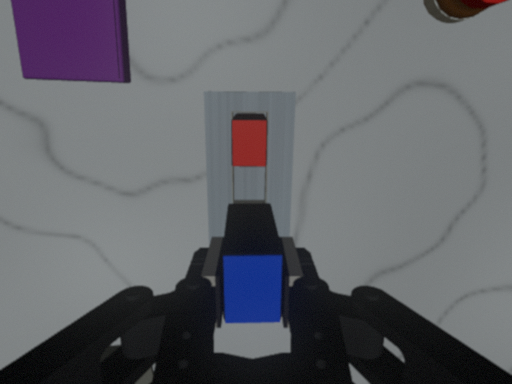

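The held blue block is upright between the pads with its top at (252,287). Carrying it to the stand.

move_arm(plan=[-9.5,28.5,0,0,0,0,18,-9.5,28.5,0,0,0,0,18,-9.5,28.5,0,0,0,0,18,-9.5,28.5,0,0,0,0,18,-9.5,28.5,0,0,0,0,18,-9.5,28.5,0,0,0,0,18,-9.5,28.5,-10,0,0,0,18,-9.5,28.5,-20,0,0,0,18,0,0,-25,0,0,0,18,0,0,-20,0,0,0,18,0,0,-12,0,0,0,18,0,0,0,0,0,0,18])

```text
time: 5.7
eef_pos: [0.4542, -0.0578, 0.0602]
tcp_rot: [0.67, 0.743, -0.001, -0.003]
contact_force: [-0.6, -0.1, -0.9]
opening: 0.275
finger_force: 37.5
```

move_arm(plan=[0,0,-4,0,0,0,18,0,0,-3,0,0,0,18,0,0,-2,0,0,0,18,0,0,0,0,0,0,18])

```text
time: 6.1
eef_pos: [0.4567, -0.0588, 0.0543]
tcp_rot: [0.67, 0.743, 0.0, 0.0]
contact_force: [-0.3, -0.4, -0.9]
opening: 0.277
finger_force: 37.5
```

move_arm(plan=[0,0,-2,0,0,0,18,0,0,0,0,0,0,18])

```text
time: 6.3
eef_pos: [0.457, -0.0588, 0.0524]
tcp_rot: [0.67, 0.743, 0.0, 0.001]
contact_force: [0.1, -0.1, 0.5]
opening: 0.274
finger_force: 34.4
```

move_arm(plan=[0,0,-1,0,0,0,18,0,0,0,0,0,0,18])

```text
time: 6.5
eef_pos: [0.4571, -0.0588, 0.0523]
tcp_rot: [0.669, 0.743, -0.0, 0.0]
contact_force: [-2.2, 0.7, 7.3]
opening: 0.272
finger_force: 35.3
```

On the stand (7 N contact). Releasing, rising and turning a quarter turn.

move_arm(plan=[0,0,0,0,0,0,34,0,0,0,0,0,0,55,0,0,0,0,0,0,55,0,0,10,0,0,0,55,0,0,40,0,0,0,55,0,0,40,0,0,0,55,0,0,0,0,0,-8.2,55,0,0,0,0,0,-8.2,55,0,0,0,0,0,-8.2,55,0,0,0,0,0,-8.2,55,0,0,0,0,0,-8.2,55,0,0,0,0,0,-8.2,55])

```text
time: 7.7
eef_pos: [0.4566, -0.0586, 0.1417]
tcp_rot: [0.919, 0.394, 0.0, 0.0]
contact_force: [-0.0, -0.1, -0.5]
opening: 0.642
finger_force: 0.0
```

move_arm(plan=[0,0,0,0,0,-8.2,55,0,0,0,0,0,-8.2,55,0,0,0,0,0,-8.2,55,0,0,0,0,0,-8.2,55,0,0,0,0,0,-8,55,0,0,0,0,0,0,55])

```text
time: 8.3
eef_pos: [0.4566, -0.0586, 0.1416]
tcp_rot: [0.999, 0.052, 0.0, 0.0]
contact_force: [-0.2, 0.0, -0.1]
opening: 0.641
finger_force: 0.0
```

```bash
python3 blue.py .08 w4; python3 -c "
from m import *
t=snap('top');A=blob(t,(108,150,60),(125,255,255),(265,205),rad=30);print('top',A and (A[0],onz(t,*A[0],.08)))"
```

```text
8.35 [ 0.4566 -0.0586  0.1415] toolyaw -83.9 0.6401226121312471
blue [253.6 208.5] [ 0.4587 -0.0588]
  side mm 30.8 dir -84.1
  side mm 22.9 dir -172.8
top None
```

View pics/w4.png

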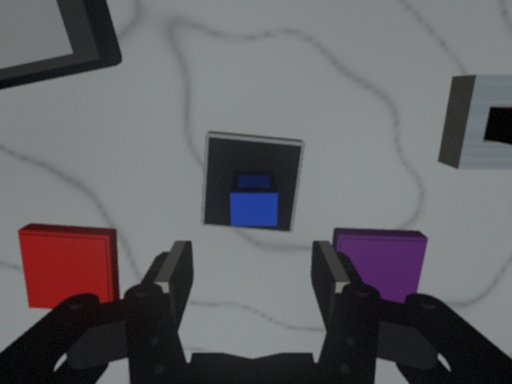

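Blue stands upright on the stand at (254,208), released. Regrasping across y.

move_arm(plan=[1,0,-30,0,0,0,55,0,0,-30,0,0,0,55,0,0,-20,0,0,0,55,0,0,-9,0,0,0,55,0,0,0,0,0,0,55,0,0,0,0,0,0,26,0,0,0,0,0,0,26,0,0,0,0,0,0,26,0,0,0,0,0,0,26], newtons=35)

```text
time: 9.3
eef_pos: [0.4588, -0.0591, 0.0535]
tcp_rot: [0.999, 0.052, 0.001, 0.001]
contact_force: [0.2, -0.2, 4.5]
opening: 0.368
finger_force: 37.0
```

move_arm(plan=[0,0,10,0,0,0,26,0,0,30,0,0,0,26,0,0,40,0,0,0,26,0,0,40,0,0,0,26,12,16,10,0,0,2,26,18,24,0,0,0,2,26,24,30,0,0,0,2,26,24,30,0,0,0,2,26,24,30,0,0,0,2,26,20,24,0,0,0,0.6,26,18,24,0,0,0,0,26,0,0,0,0,0,0,26])

```text
time: 10.5
eef_pos: [0.5986, 0.1218, 0.1823]
tcp_rot: [0.989, 0.145, 0.0, -0.0]
contact_force: [-0.3, -0.7, -0.2]
opening: 0.365
finger_force: 36.4
```

```bash
python3 blue.py .211 w5
```

```text
10.55 [0.5976 0.1206 0.182 ] toolyaw -73.32 0.36681706571375194
blue [251.6 287.5] [0.6    0.1229]
  side mm 30.7 dir -73.3
  side mm 22.6 dir -161.3
```

View pics/w5.png

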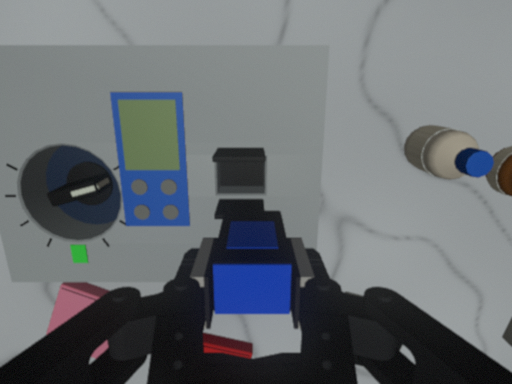

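The held block is upright with its top at (252,287). The bay pocket shows between shields at (240,155) and (240,208). Remeasuring the bay in this same view.

Run:
```python
from m import *
c=snap('wrist');np.save('w6.npy',c,allow_pickle=True);s=ctrl.get_state();print(s['eef_pos'])
B=np.array([.6103,.1355]);a=np.radians(16.7);X=np.array([np.cos(a),np.sin(a)]);Y=np.array([-X[1],X[0]])
for x,y in((14,18),(14,-18),(-14,-18),(-14,18)): print('pred',x,y,np.round(proj(c,[*(B+X*x/1e3+Y*y/1e3),.084]),1))
for x,y in((17.5,17),(17.5,-17),(-21.5,17),(-21.5,-17)): print('shield top',x,y,np.round(proj(c,[*(B+X*x/1e3+Y*y/1e3),.118]),1))
g=cv2.cvtColor(c['color'],cv2.COLOR_RGB2GRAY)
for x in cv2.createLineSegmentDetector().detect(g)[0][:,0]:
    if 200<x[0]<285 and 130<x[1]<225: print(x.round(1))
np.savetxt('/dev/stdout',g[146:222:2,222:260:9],fmt='%d')
print(g[176,205:280])
A=blob(c,(50,120,60),(75,255,255),(80,250),rad=40);print('mark',onz(c,*A[0],.084))
```

```text
[0.59708173 0.11971716 0.18184159]
pred 14 18 [213.4 155.1]
pred 14 -18 [262.6 155.1]
pred -14 -18 [262.3 191.7]
pred -14 18 [214.7 191.7]
shield top 17.5 17 [208.9 159.7]
shield top 17.5 -17 [262.7 159.7]
shield top -21.5 17 [211.1 217.4]
shield top -21.5 -17 [262.2 217.4]
[280.  211.  285.6 236.6]
[211.4 214.6 217.5 196.2]
[261.8 196.9 262.1 210.6]
[218.1 196.8 259.4 196.9]
[263.1 210.4 278.2 210.1]
[263.1 145.6 263.6 191.9]
[216.9 145.3 260.6 145.4]
[209.9 154.7 215.8 145.3]
[220.7 216.6 213.  217.4]
[209.4 159.7 216.9 159.8]
[214.4 191.9 214.2 161.9]
[263.1 191.5 214.4 191.6]
[259.4 183.8 219.4 183.8]
[138 137 138 137 136 138 138 135 121 106  84  60  52  48  43  43  42  42
  44  42  43  42  44  44  43  41  43  40  41  41  41  42  43  41  42  40
  44  43  41  43  42  43  42  43  40  41  45  42  40  43  41  43  40  43
  42  41  47  57  78 104 121 132 137 136 137 136 135 136 135 135 136 135
 137 136 136]
mark [0.51132098 0.24136944 0.084     ]
```

Run:
```python
from m import *
c=np.load('w6.npy',allow_pickle=True).item()
B=np.array([.6103,.1355]);a=np.radians(16.7);X=np.array([np.cos(a),np.sin(a)]);Y=np.array([-X[1],X[0]])
A=blob(c,(108,150,50),(125,255,255),(252,287),rad=50,amin=100);print(A[0],A[2])
x0,y0=A[3].min(0);x1,y1=A[3].max(0);print(x0,x1,y0,y1)
for z in(.208,.211):
  for q in(A[0],((x0+x1)/2,(y0+y1)/2)):
    p=onz(c,*q,z)[:2];d=B-p;print(z,p.round(4),'togo world mm',(d*1e3).round(1),'phot',(d@X*1e3).round(1),(d@Y*1e3).round(1))
S=[ctrl.get_state() for _ in range(3)];print([s['eef_pos'].round(4) for s in S])
e=S[0]['eef_pos'][:2];d=B-e;print('tcp togo',d*1e3,d@X*1e3,d@Y*1e3)
```

```text
[251.60882724 287.48827238] ((252.0, 288.0), (50.0, 80.0), 90.0)
212.0 292.0 263.0 313.0
0.208 [0.5974 0.1212] togo world mm [12.9 14.3] phot 16.5 10.0
0.208 [0.5972 0.121 ] togo world mm [13.1 14.5] phot 16.7 10.2
0.211 [0.5993 0.1217] togo world mm [11.  13.8] phot 14.5 10.0
0.211 [0.5991 0.1215] togo world mm [11.2 14. ] phot 14.7 10.2
[array([0.5971, 0.1197, 0.1818]), array([0.5971, 0.1197, 0.1818]), array([0.5971, 0.1197, 0.1818])]
tcp togo [13.21826903 15.78284308] 17.196121416261555 11.318753474450672
```

move_arm(plan=[6,7,0,0,0,0,26,6.6,7.5,0,0,0,0,26,0,0,0,0,0,0,26,0,0,-15,0,0,0,26,0,0,-15,0,0,0,26,0,0,-15,0,0,0,26,0,0,-11,0,0,0,26,0,0,0,0,0,0,26,0,0,0,0,0,0,26])

```text
time: 11.5
eef_pos: [0.61, 0.1338, 0.1254]
tcp_rot: [0.99, 0.144, -0.0, -0.0]
contact_force: [0.4, 0.8, 0.7]
opening: 0.369
finger_force: 36.4
```

Run:
```python
from m import *
c=snap('wrist');s=ctrl.get_state();print(s['time'],s['eef_pos'],s['contact_force'])
B=np.array([.6103,.1355]);a=np.radians(16.7);X=np.array([np.cos(a),np.sin(a)]);Y=np.array([-X[1],X[0]])
d=B-s['eef_pos'][:2];print('tcp togo phot',d@X*1e3,d@Y*1e3)
A=blob(c,(108,150,50),(125,255,255),(252,287),rad=50,amin=100)
for z in (.151,.153):
  p=onz(c,*A[0],z)[:2];d=B-p;print('cam togo',d@X*1e3,d@Y*1e3)
im=c['color'];pr=lambda x,y,z:np.round(proj(c,[*(B+X*x/1e3+Y*y/1e3),z]),1)
for x in(17.5,21.5):print('shield top pred',pr(x,17,.118),pr(x,-17,.118))
print('pocket pred',pr(14,18,.084),pr(14,-18,.084))
cv2.imwrite('pics/w7.png',cv2.cvtColor(cv2.resize(im[150:350,130:380],None,fx=3,fy=3,interpolation=2),cv2.COLOR_RGB2BGR)); np.save('w7.npy',c,allow_pickle=True)
```

```text
11.55 [0.61050332 0.13387979 0.1263316 ] [-0.45075773  0.17656397 -0.12898135]
tcp togo phot 0.270842894538855 1.610299669795925
cam togo 1.2386639727601465 0.9063216114250219
cam togo -0.06497749502549645 0.9117626081018355
shield top pred [214.5 215.1] [285.  214.9]
shield top pred [214.2 207.3] [285.2 207.1]
pocket pred [219.3 199.8] [281.  199.6]
```

View pics/w7.png

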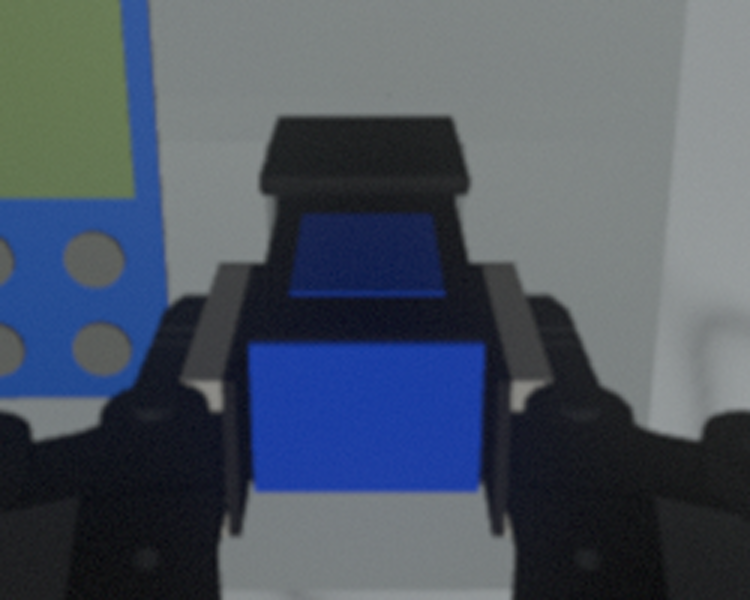

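The +x shield is at crop x 261–470 and the block at 248–485, with centres at 365.5 and 366.5, so y is aligned. x agrees within about 0.5 mm. Lowering while watching the force.

move_arm(plan=[0,0,-5,0,0,0,26,0,0,-4,0,0,0,26,0,0,-3,0,0,0,26,0,0,-2,0,0,0,26,0,0,0,0,0,0,26])

```text
time: 12.05
eef_pos: [0.6099, 0.1339, 0.1116]
tcp_rot: [0.99, 0.144, -0.0, -0.0]
contact_force: [-0.4, -0.1, -0.5]
opening: 0.368
finger_force: 36.4
```

move_arm(plan=[0,0,-4,0,0,0,26,0,0,-4,0,0,0,26,0,0,-3,0,0,0,26,0,0,-2,0,0,0,26,0,0,0,0,0,0,26])

```text
time: 12.55
eef_pos: [0.6098, 0.1339, 0.0985]
tcp_rot: [0.99, 0.144, -0.0, -0.0]
contact_force: [-0.4, -0.1, -0.4]
opening: 0.367
finger_force: 36.4
```

move_arm(plan=[0,0,-1.5,0,0,0,26,0,0,-1,0,0,0,26,0,0,0,0,0,0,26])

```text
time: 12.85
eef_pos: [0.6105, 0.1339, 0.0975]
tcp_rot: [0.99, 0.144, 0.0, 0.0]
contact_force: [-2.1, -0.7, 3.7]
opening: 0.368
finger_force: 36.8
```

Seated (TCP at the expected height, contact felt). Releasing, rising, and turning back toward the knob.

move_arm(plan=[0,0,0,0,0,0,38,0,0,0,0,0,0,50,0,0,0,0,0,0,50,0,0,10,0,0,0,50,0,0,25,0,0,0,50,0,0,35,0,0,0,50,0,0,30,0,0,8.15,40,-10,24,0,0,0,8.15,30,-10,24,0,0,0,8.15,30,-10,24,0,0,0,8.15,30,-10,24,0,0,0,8.15,30,-11,25,0,0,0,8.15,30])

```text
time: 14.05
eef_pos: [0.5589, 0.2557, 0.1974]
tcp_rot: [0.84, 0.543, 0.001, 0.0]
contact_force: [1.2, 0.6, 0.2]
opening: 0.348
finger_force: 0.0
```

move_arm(plan=[0,0,0,0,0,8.15,30,0,0,0,0,0,8.15,30,0,0,0,0,0,8.15,30,0,0,0,0,0,8.15,30,0,0,0,0,0,8.15,30,0,0,0,0,0,8.15,30,0,0,0,0,0,8.1,30,0,0,0,0,0,0,30,0,0,0,0,0,0,30])

```text
time: 14.95
eef_pos: [0.5592, 0.2549, 0.197]
tcp_rot: [0.483, 0.876, 0.0, 0.0]
contact_force: [-0.1, 0.5, -1.0]
opening: 0.35
finger_force: 0.0
```

Run:
```python
from m import *
c=snap('wrist');save(c,'w8');np.save('w8.npy',c,allow_pickle=True);s=ctrl.get_state();ty=R.from_quat(s['tcp_rot']).as_matrix()[:,1]
print(s['time'],s['eef_pos'],np.degrees(np.arctan2(ty[1],ty[0])),s['opening'],s['qpos'][5])
print('knob pred px',proj(c,[.5585,.2556,.081]))
g=cv2.cvtColor(c['color'],cv2.COLOR_RGB2GRAY)
for x in cv2.createLineSegmentDetector().detect(g)[0][:,0]:
    if np.hypot(x[2]-x[0],x[3]-x[1])>15 and np.hypot(x[0]-250,x[1]-200)<90:
        p,q=onz(c,x[0],x[1],.081),onz(c,x[2],x[3],.081); e=q-p; print(x.round(1),p[:2].round(4),q[:2].round(4),round(np.degrees(np.arctan2(e[1],e[0])),1))
t=snap('top');save(t,'t8');A=blob(t,(108,150,60),(125,255,255),(183,150),rad=15);print('blue',A and (A[:2],onz(t,*A[0],.124)))
```

```text
15.0 [0.55921311 0.25489574 0.19690019] 32.29564694478375 0.34998650355406513 -0.30092922401424055
knob pred px (np.float64(249.56642930443425), np.float64(185.59719803290537))
[252.1 209.4 252.2 185.6] [0.5712 0.2394] [0.5603 0.2567] 122.0
[246.  185.6 246.6 208.1] [0.556  0.2541] [0.5667 0.2379] -56.5
[221.2 264.5 215.8 303.3] [0.5756 0.1819] [0.5916 0.1454] -66.3
[317.9 253.4 327.3 278. ] [0.6407 0.2356] [0.6617 0.2204] -35.9
[292.2 250.3 298.4 284.3] [0.6203 0.2261] [0.6438 0.2015] -46.4
[219.  238.1 220.4 264.5] [0.5612 0.2025] [0.575  0.1815] -56.6
[247.2 138.4 262.3 140.6] [0.5367 0.2869] [0.5475 0.2916] 23.7
[213.5 152.5 235.7 139.4] [0.5202 0.2634] [0.5296 0.2814] 62.5
[285.1 152.8 297.8 177. ] [0.5678 0.2932] [0.5875 0.2823] -29.0
[201.2 246.7 207.4 223.6] [0.5524 0.1874] [0.5462 0.2087] 106.3
[201.2 175.2 213.7 152.6] [0.5211 0.2422] [0.5203 0.2634] 92.1
[298.3 177.7 291.6 210.6] [0.5881 0.2821] [0.5994 0.256 ] -66.7
[264.2 238.8 280.9 243.2] [0.594  0.2225] [0.6083 0.2266] 16.2
[212.2 225.7 258.6 237.7] [0.5506 0.2092] [0.5894 0.2208] 16.6
[227.2 226.5 207.8 209.5] [0.5616 0.2153] [0.5403 0.2198] 168.1
[207.7 209.1 200.3 185.3] [0.54 0.22] [0.5247 0.2345] 136.6
[282.3 220.5 250.7 232.1] [0.5978 0.2445] [0.581  0.2215] -126.0
[281.8 249.5 259.2 243.7] [0.6123 0.2221] [0.5929 0.2163] -163.5
[205.9 273.2 214.5 239.1] [0.5686 0.1673] [0.5584 0.1997] 107.5
[199.6 250.3 191.1 275.8] [0.5529 0.1838] [0.5589 0.1582] -76.9
[246.9 284.1 283.2 292.9] [0.6049 0.1773] [0.6372 0.1869] 16.6
[257.4 244.5 245.6 282.3] [0.592  0.2148] [0.6029 0.1782] -73.3
blue ((array([180.54545455, 149.37662338]), np.int32(154)), array([0.60993666, 0.13105648, 0.124     ]))
```

View pics/w8.png

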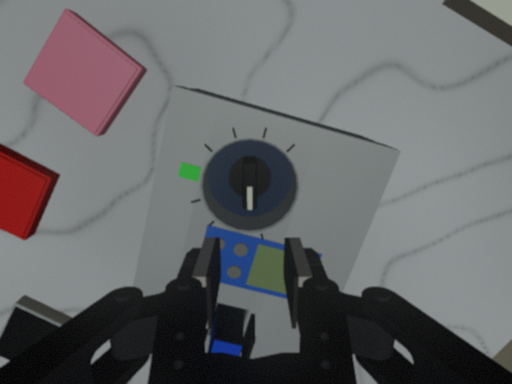

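The wrist view shows the pointer strip at (249,198), the knob centred at (249,185), and the bar lined up between the open fingers; the mark is at (189,171). A clockwise turn of about 106° is needed. Going down to pinch.

move_arm(plan=[-0.5,0.5,-35,0,0,0.3,30,0,0,-35,0,0,0,30,0,0,-25,0,0,0,30,0,0,-18,0,0,0,30,0,0,-12,0,0,0,30,0,0,-8,0,0,0,30,0,0,-4,0,0,0,30,0,0,0,0,0,0,30])

```text
time: 15.85
eef_pos: [0.5589, 0.2554, 0.0597]
tcp_rot: [0.479, 0.878, 0.0, 0.0]
contact_force: [-0.0, 1.7, -0.5]
opening: 0.351
finger_force: 0.0
```

move_arm(plan=[0,0,0,0,0,0,6,0,0,0,0,0,0,6,0,0,0,0,0,0,6,0,0,0,0,0,0,6], newtons=25)

```text
time: 16.25
eef_pos: [0.5574, 0.2544, 0.0607]
tcp_rot: [0.479, 0.878, -0.002, -0.001]
contact_force: [-4.5, -3.8, 5.4]
opening: 0.133
finger_force: 28.9
```

move_arm(plan=[-1,-0.7,0,0,0,-4,6,0,0,0,0,0,-8,6,0,0,0,0,0,-8,6,0,0,0,0,0,-8,6,0,0,0,0,0,-8,6,0,0,0,0,0,-8,6,0,0,0,0,0,0,6])

```text
time: 16.95
eef_pos: [0.5575, 0.2544, 0.0607]
tcp_rot: [0.773, 0.634, -0.0, 0.0]
contact_force: [-3.7, -2.3, 4.1]
opening: 0.136
finger_force: 28.7
```

move_arm(plan=[0,0,0,0,0,-8,6,0,0,0,0,0,-8,6,0,0,0,0,0,-8,6,0,0,0,0,0,-8,6,0,0,0,0,0,-8,6,0,0,0,0,0,-8,6,0,0,0,0,0,-8,6,0,0,0,0,0,-6,6,0,0,0,0,0,0,6,0,0,0,0,0,0,6])

```text
time: 17.95
eef_pos: [0.5577, 0.2543, 0.0607]
tcp_rot: [0.989, 0.148, -0.0, 0.001]
contact_force: [-4.3, -4.2, 6.4]
opening: 0.134
finger_force: 29.0
```

move_arm(plan=[0,0,0,0,0,0,20,0,0,0,0,0,0,30,0,0,0,0,0,0,30,0,0,5,0,0,0,30,0,0,20,0,0,0,30,0,0,40,0,0,0,30,0,0,45,0,0,0,30,0,0,30,0,0,0,30,0,0,0,0,0,0,30,0,0,0,0,0,0,30])

```text
time: 18.95
eef_pos: [0.558, 0.2549, 0.2007]
tcp_rot: [0.989, 0.146, 0.001, -0.0]
contact_force: [-0.8, -0.6, -0.7]
opening: 0.353
finger_force: 0.0
```

Run:
```python
from m import *
c=snap('wrist');save(c,'w9');s=ctrl.get_state();print(s['time'],s['eef_pos'],s['contact_force'])
k=np.array([.5585,.2556]);u,v=proj(c,[*k,.081]);print(u,v)
g=cv2.cvtColor(c['color'],cv2.COLOR_RGB2GRAY)
for x in cv2.createLineSegmentDetector().detect(g)[0][:,0]:
    if np.hypot(x[2]-x[0],x[3]-x[1])>12 and np.hypot(x[0]-u,x[1]-v)<35:
        p,q=onz(c,x[0],x[1],.081),onz(c,x[2],x[3],.081); e=q-p; print(x.round(1),p[:2].round(4),q[:2].round(4),round(np.degrees(np.arctan2(e[1],e[0])),1))
A=blob(c,(50,120,60),(75,255,255),(u,v+60),rad=80);print('mark',A[0])
m=np.zeros_like(g);cv2.circle(m,(int(u),int(v)),32,255,-1); w=np.argwhere((m>0)&(g>150))[:,::-1];print('white',len(w),w.mean(0) if len(w) else g[m>0].max())
b=blob(c,(108,150,50),(125,255,255),(400,200),rad=160,amin=80)
for zt in (.124,):
    p=onz(c,*b[0],zt);print('blue?',b[0],b[2],p)
    for n in cv2.boxPoints(b[2]): print(onz(c,*n,zt)[:2].round(4))
```

```text
19.0 [0.557133   0.25460742 0.19878013] [-0.19945024 -0.7243746  -0.78169851]
251.88188070378126 186.48524274395362
[249.3 186.8 249.8 209.3] [0.5576 0.2575] [0.5389 0.2515] -162.2
[255.3 209.4 255.2 186.9] [0.5402 0.2471] [0.559  0.2529] 17.2
mark [252.5 243. ]
white 57 [252.94736842 197.56140351]
blue? [333.88018154 169.29863843] ((336.58013916015625, 154.4779052734375), (64.6999282836914, 126.50912475585938), 3.0127875804901123) [0.59777099 0.20954839 0.124     ]
[0.5595 0.2198]
[0.6412 0.2438]
[0.6511 0.204 ]
[0.5703 0.1752]
```

Pointer direction ≈ −162.5°, which puts the knob at about 2.59. A quick check that the standard is seated, then hand in.

Run:
```python
from m import *
c=snap('wrist');B=np.array([.6103,.1355]);u=proj(c,[*B,.124]);print('pred',u)
A=blob(c,(108,150,40),(125,255,255),u,rad=25,amin=60)
if A:
    p=onz(c,*A[0],.124);d=(p[:2]-B)*1e3;print(A[0],A[2],'off mm',d)
else: print('none')
t=snap('top');A=blob(t,(108,150,60),(125,255,255),(181,150),rad=15);print(A[0],A[2],proj(t,[*B,.124]))
print(order.sign_off())
```

```text
pred (np.float64(443.6965651053382), np.float64(181.66160462008332))
[444.90339091 182.11132438] ((445.4993591308594, 182.5172119140625), (49.97030258178711, 34.63459014892578), 1.9749339818954468) off mm [-0.05136848 -0.92500056]
[180.64052288 149.2875817 ] ((180.8499755859375, 150.0500030517578), (13.281566619873047, 13.597792625427246), 71.56504821777344) (np.float64(178.61821910671563), np.float64(149.26332459639852))
the job is handed in; nothing more can be done
None
```

I handed the job in at about 19 s of the 72 s allowed. The blue standard is seated and released in the cell bay, about 1 mm from centre by the wrist camera, and the knob is at about 2.59 rad, on the green mark. The judge returned no verdict.

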